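Prime the hand pump on the lab bench

ROBOT

A 6-joint arm with a two-finger parallel gripper is mounted at the origin on a cart in front of the work surface, level with it; the furniture and walls round the work are solid. World frame = base frame: x ahead of the robot, y to its left, z up, the work surface at z = 0. Lengths are in m, angles in rad, forces in N, time in s.
With the tool pointing down it reaches from about 0.3 to 0.875 m from the base axis. Payload 6.4 kg.
Tool frame: the origin (TCP) lies midway between the tips of the shut fingers; the grasp point (between the pads) lies 19 mm behind it (ctrl.tcp_to_grasp is the distance from the TCP to the grasp point, in m); z points along the fingers, y is the direction in which the jaws open and shut (so a half turn about z gives the same grasp; the last joint's range is limited). The gripper opens to 85 mm and grips with 20 to 120 N. Pads are 22 mm wide; open, the fingers measure 114 mm over their backs; the gripper's body (76 mm by 85 mm) begins 54 mm behind the grasp point. The pads swing forward as they close: fully open they stand 13 mm farther back than shut.
Start: joints at [1.078, 0.181, 1.607, -0, 1.354, -0.206], TCP at [0.163, 0.552, 0.202] pointing down, gripper open.
Joint ranges: [-2.99, 2.99], [-0.89, 2.07], [0.3, 2.58], [-1.14, 4.28], [0, 2.63], [-3.12, 3.12]. Speed limits (rad/s): [2.57, 2.57, 3.01, 3.14, 3.14, 3.14].

INTERFACE

Orientations are given as a unit quaternion [w, x, y, z].
In Python, from bench import monitor, imaging, order, spotter, ctrl gives the robot as it stands.
- The arm moves only by the shell command python3 -m pendant 'ROWS'. ROWS is JSON, a list that holds one entry, the list of rows, each a list of 5 numbers: the shift along the world's x, y, z in mm, then the turn about the world's z in degrees, then the finger opening in mm, from 0 to 85.4. A call has 1 to 8 rows; each row shifts and turns the commanded pose from where the row before left it; what a row does not reach is not made up. A row lasts 1/8 s, in which the tool goes at most 62.5 mm and 10.7 degrees, less where a joint would pass 70% of its speed; a pose out of reach is approached as far as the arm can. A call with a gripper value outside its range is refused whole. The fingers move at their own pace and stop on an object; the grip force is fixed at half the most. Time passes only in rows, so rows that do not move let the fingers close. It gives the time, the measured TCP pose, the force and the opening at its end, in the units of the state.
- monitor.get_obs(): the state, without advancing time (a new reading comes with each control period).
- imaging.camera(name): name is "side" or "top"; returns a dict with "img" (420x560x3 uint8, red, green, blue), "vfov" (degrees; the focal length in pixels is half the picture's height over the tangent of half this angle, whatever the lens; pixels are square), "cx", "cy" (the principal point, pixels), "origin" and "orientation" of the camera in the world. Camera axes: x right, y down, z forward; pixel columns grow to the right and rows downward; lengths in m; the calibration is good to about 2 mm. A picture is of the moment at which its call begins. There is no depth.
- order.hand_in(): hands the job in, once; it reports no verdict.
Trained networks look in the newest picture that a camera, given by its name, has taken for a name from the list of things; names that differ only in an ending like _2 or _b are one class to them, and where a whole thing is asked for, a point or a joint stands for the part that bears it (a point fixed in the world has none). Each returns a list of dicts, best first, with "confidence" (0 to 1); they miss things now and then, are a little off and sometimes report something else, mostly with a low value. They report only what shows in the picture. A call takes as long as a camera call.
- spotter.recognise(camera, thing): "at" ([x, y, z] in m, in the coordinates of the camera as it stood for that picture, good to about 4 mm: the middle of the surface that is visible of it).
- spotter.tip_of(camera, thing): "at" ([x, y, z] in m, in the coordinates of the camera as it stood for that picture, good to about 4 mm: a listed point, or the origin of a listed thing).
The state is a dict: "time_s": time; "q": joint angles; "dq": joint speeds; "joint_efforts": joint torques, N m; "eef_pos": TCP position; "eef_rot": TCP orientation; "wrist_force": force on the tool from outside, world axes, zero at the start; "torque": the same for the moment, N m; "opening": opening from 0.0 (shut) to 1.0 (fully open).
Only numpy, scipy, OpenCV 4.12 (cv2) and the standard library are available. Lean on these libraries where they do the work, as an engineer would, in place of code of your own. Each camera call takes 0.05 s, during which the arm holds its last target. There are 200 camera calls.

TASK

Prime the hand pump, the one with the upright round barrel and the flat cross-grip on its lever: push its lever all the way down to the stop and let it spring all the way back up, at least three full strokes in a row, and leave it up. Do not work the lever of the C-frame press beside it, which ends in a ball.

Things in the scene. Friction and masses are not known exactly. Their poses are not given: they have to be found in the camera images.
- pump_lever (a joint): Angle of the pump's lever, rad: 0 = fully up (its front 0.25 above level, held there by a spring), 0.65 = fully down on a solid stop (front 0.40 below level). The spring drives it back to 0 in about half a second when let go. Pushing at the grip takes about 5 N at the top and 10 N at the bottom, 2 to 3 N more when moving briskly.
- pump_grip (a point): Centre of the upper face of the grip at the front end of the pump lever: a flat aluminium crossbar, 56 mm across the lever, 36 along it, 16 thick. Rides with the lever, 220 mm from the pivot axis and 8 mm above the lever's centre line; 192 mm above the bench when up, 52 when down. y axis along the crossbar, x along the lever towards the pivot, z out of the upper face.
- pump_hinge (a point): Centre of the pump lever's pivot, 130 mm above the bench, fixed; y axis = the level pivot, x axis level, away from the grip. The pump: grey base plate 170 x 110 mm fixed to the bench, upright round aluminium barrel 60 mm across, 94 high, and before it a post of two grey cheeks 147 high that carries the pivot; the steel lever reaches from it towards the robot.
- press_lever (a joint): Lever angle of the other device, a C-frame press: grey base plate, square column with an overhanging head 193 mm high, steel ram below the head, thin round lever at the head's side ending in a 38 mm ball whose top is about 225 mm above the bench. 0 = up, held by a spring; grows to 0.6 as it is pushed down. To be left at 0.

How it is judged:
By the outcome, as a careful person would: the job done as asked, in the order asked, and still so for the second after the job is handed in, with the robot touching nothing.
It also fails if it takes over 48 s, if anything falls off the work surface, if the arm or the gripper's body presses on something with over 40 N, if the wrist force passes 120 N, or if a joint passes its speed limit or range.

## Working session

There is one attempt and no reset: what is moved stays moved. The work goes in short steps, Python scripts to look and compute and a shell command to move; the robot and the scene stay as the last step left them, time stands still between calls to the robot, and variables do not carry over. Pictures are saved under pics/ and viewed, about 8 in all and at most 12, crops included, and the job is handed in when it is done.

```bash
mkdir -p pics
cat > h.py <<'E'
import numpy as np, cv2
from scipy.spatial.transform import Rotation as R
from bench import monitor, imaging, order, spotter, ctrl
def look(cam,name=None):
    c=imaging.camera(cam)
    if name: cv2.imwrite('pics/'+name,c['img'][:,:,::-1])
    return c
def w(c,p):
    q=np.array(c['orientation']); 
    return R.from_quat(q[[1,2,3,0]]).apply(p)+c['origin']
E
python3 - <<'E'
from h import *
for cam in ('side','top'):
    c=look(cam,cam+'1.png')
    print(cam,c['origin'],c['orientation'])
    for t in ('pump_grip','pump_hinge'):
        for d in spotter.tip_of(cam,t)[:3]: print(t,d['confidence'],w(c,d['at']).round(4),{k:v for k,v in d.items() if k not in('at','confidence')})
    for t in ('pump_grip','press_lever'):
        for d in spotter.recognise(cam,t)[:3]: print('rec',t,d['confidence'],w(c,d['at']).round(4))
print(monitor.get_obs())
a=cv2.imread('pics/side1.png');b=cv2.imread('pics/top1.png')
cv2.imwrite('pics/both.png',cv2.resize(np.vstack([a,b]),None,fx=.71,fy=.71))
E
```

```text
side [0.54412521 1.02123482 0.79499859] [ 0.01692014 -0.02025368  0.86008445 -0.50946858]
pump_grip 0.57 [ 0.5239 -0.3048  0.194 ] {}
pump_hinge 0.65 [ 0.7225 -0.2585  0.1294] {}
rec pump_grip 0.92 [ 0.6187 -0.2736  0.1617]
rec pump_grip 0.59 [ 0.7343 -0.2376  0.0721]
rec press_lever 0.78 [0.5982 0.2195 0.1871]
top [ 0.42470821 -0.03194609  1.20465515] [ 0.07621533 -0.6934081   0.71461123 -0.05203092]
pump_grip 0.95 [ 0.5204 -0.3062  0.189 ] {}
pump_hinge 0.7 [ 0.7196 -0.2565  0.128 ] {}
rec pump_grip 0.71 [ 0.5912 -0.2849  0.1703]
rec press_lever 0.86 [0.5722 0.2113 0.1959]
{'time_s': 0.5, 'q': array([ 1.07767380e+00,  1.80825397e-01,  1.60704382e+00,  1.40941622e-05,
        1.35382746e+00, -2.06265070e-01]), 'dq': array([-2.81623043e-04, -8.99290467e-04,  3.34531039e-05, -2.31254244e-04,
        1.77633891e-03, -5.05499576e-04]), 'joint_efforts': array([-8.27729145e-04, -4.44428086e+01, -3.51370525e+01, -2.75235698e-04,
        1.81082985e-03,  2.57386654e-05]), 'eef_pos': array([0.16263951, 0.5514977 , 0.20215296]), 'eef_rot': array([-2.42844691e-05,  1.42938972e-01,  9.89731503e-01, -4.65045668e-05]), 'wrist_force': array([ 0.11130097, -0.13761892, -0.26138933]), 'torque': array([-0.01241046,  0.00031157, -0.02512323]), 'opening': 1.0011336287160268}
```

View pics/both.png

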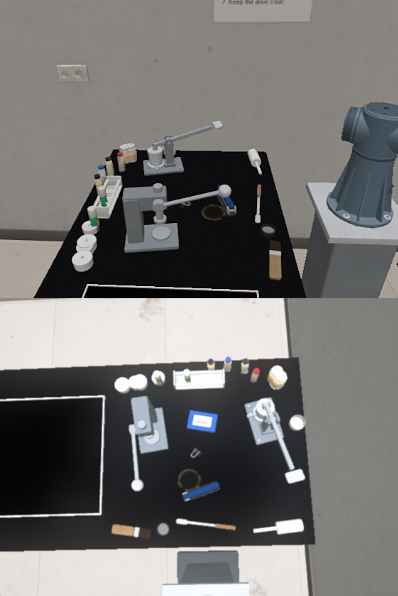

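The side view puts the press in front (ball at about 225,190 in the composite). The pump is behind it, with its flat grip at about (217,125). In the top view the grip is at about (294,476), and the networks agree: grip near (0.522, -0.305, 0.19), with the lever yawed about 13.6°. I'll lift and shut the fingers, then travel over on the robot's side of the press ball.

```bash
python3 -m pendant '[[[0,0,50,0,0],[0,0,50,0,0],[0,-30,30,5,0],[20,-50,0,5,0],[20,-55,0,5,0],[20,-55,0,5,0],[20,-55,0,5,0],[20,-55,0,5,0]]]'
python3 -m pendant '[[[22,-50,0,0,0],[22,-50,0,0,0],[22,-50,0,0,0],[22,-50,0,0,0],[22,-50,0,0,0],[22,-50,0,0,0],[22,-50,0,0,0],[22,-50,0,0,0]]]'
```

```text
time_s: 1.5
eef_pos: [0.2628, 0.2499, 0.3324]
eef_rot: [0.001, -0.12, 0.993, 0.0]
wrist_force: [1.1, -0.0, 0.2]
opening: 0.003
time_s: 2.5
eef_pos: [0.4391, -0.1504, 0.3324]
eef_rot: [0.0, -0.118, 0.993, -0.0]
wrist_force: [1.2, 1.1, -0.2]
opening: -0.001
```

```bash
python3 -m pendant '[[[20,-39,0,0,0],[20,-39,-20,0,0],[21,-39,-30,0,0],[21,-39,-30,0,0],[0,0,0,0,0],[0,0,0,0,0]]]'
python3 - <<'E'
from h import *
C=[]
for cam in ('side','top'):
    c=look(cam)
    for t in ('pump_grip','pump_hinge'):
        for d in spotter.tip_of(cam,t)[:2]: print(cam,t,d['confidence'],w(c,d['at']).round(4))
    p=monitor.get_obs()['eef_pos']
    q=np.array(c['orientation']); f=210/np.tan(np.radians(c['vfov']/2))
    a=R.from_quat(q[[1,2,3,0]]).inv().apply(p-c['origin']); u=int(a[0]/a[2]*f+c['cx']); v=int(a[1]/a[2]*f+c['cy']); print(u,v)
    im=c['img'][:,:,::-1]; x0=min(max(u-70,0),420); y0=min(max(v-70,0),280)
    C.append(cv2.resize(im[y0:y0+140,x0:x0+140],(400,400),interpolation=2)); print(x0,y0)
cv2.imwrite('pics/b2.png',np.hstack(C)); print(p)
E
```

```text
time_s: 3.25
eef_pos: [0.5206, -0.3043, 0.2523]
eef_rot: [-0.0, -0.118, 0.993, 0.0]
wrist_force: [0.6, 1.0, 0.8]
opening: 0.001
side pump_grip 0.79 [ 0.5201 -0.3025  0.1895]
side pump_hinge 0.61 [ 0.7252 -0.2561  0.1293]
304 154
234 84
top pump_grip 0.71 [ 0.519  -0.3042  0.1901]
top pump_hinge 0.72 [ 0.7193 -0.2526  0.1293]
422 245
352 175
[ 0.52097374 -0.30405939  0.25370949]
```

View pics/b2.png

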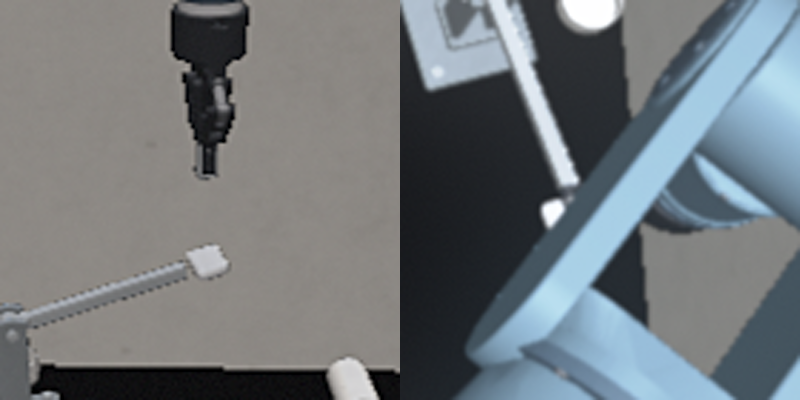

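The fingertips sit directly above the white grip (side crop: tip at about 205,175, grip at about 208,260), and both networks agree to within 2 mm. Starting the first stroke, following the arc.

```bash
python3 -m pendant '[[[0,0,-35,0,0],[0,0,-27,0,0],[-3,-1,-22,0,0],[-3,-1,-22,0,0],[-2,0,-22,0,0],[2,0,-22,0,0],[4,1,-22,0,0],[4,1,-18,0,0]]]'
python3 -m pendant '[[[2,0,-10,0,0],[1,0,-4,0,0],[0,0,0,0,0]]]'
```

```text
time_s: 4.55
eef_pos: [0.5215, -0.3058, 0.0634]
eef_rot: [-0.001, -0.118, 0.993, -0.001]
wrist_force: [-11.0, -2.7, 8.7]
opening: -0.001
time_s: 4.92
eef_pos: [0.5245, -0.3051, 0.0494]
eef_rot: [-0.001, -0.118, 0.993, -0.001]
wrist_force: [-7.6, -1.0, 8.0]
opening: 0.0
```

```bash
for i in 1 2 3; do :; done; python3 -m pendant '[[[0,0,-3,0,0],[0,0,0,0,0]]]'; python3 -m pendant '[[[0,0,-2,0,0],[0,0,0,0,0]]]'
```

```text
time_s: 5.18
eef_pos: [0.5252, -0.305, 0.0469]
eef_rot: [-0.0, -0.118, 0.993, -0.001]
wrist_force: [-6.0, -0.2, 7.1]
opening: 0.001
time_s: 5.42
eef_pos: [0.5256, -0.305, 0.0452]
eef_rot: [-0.0, -0.118, 0.993, -0.001]
wrist_force: [-5.3, 1.0, 9.1]
opening: 0.0
```

```bash
python3 -m pendant '[[[0,0,-2,0,0],[0,0,0,0,0]]]'; python3 -m pendant '[[[0,0,-2,0,0],[0,0,0,0,0]]]'
python3 - <<'E'
from h import *
c=look('side')
for t in ('pump_grip','pump_hinge'):
    for d in spotter.tip_of('side',t)[:2]: print(t,d['confidence'],w(c,d['at']).round(4))
cv2.imwrite('pics/b3.png',cv2.resize(c['img'][120:260,190:370,::-1],None,fx=4,fy=4,interpolation=2))
print(monitor.get_obs()['wrist_force'])
E
```

```text
time_s: 5.68
eef_pos: [0.5261, -0.3049, 0.0433]
eef_rot: [0.0, -0.118, 0.993, -0.001]
wrist_force: [-4.8, 1.8, 9.2]
opening: 0.002
time_s: 5.92
eef_pos: [0.5265, -0.3048, 0.0416]
eef_rot: [0.001, -0.118, 0.993, -0.001]
wrist_force: [-3.2, 2.9, 9.2]
opening: 0.001
pump_grip 0.91 [ 0.5214 -0.3018  0.0647]
pump_hinge 0.8 [ 0.724  -0.2575  0.1293]
[-3.46024626  2.16575399 10.25347406]
```

View pics/b3.png

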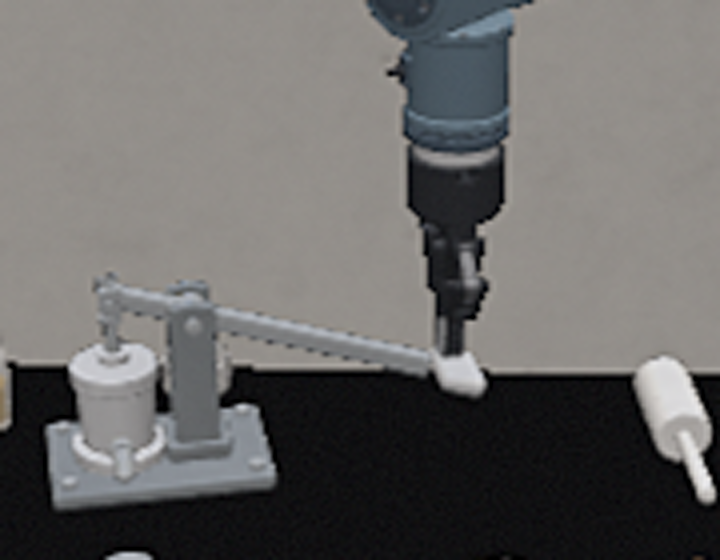

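```bash
cat >> h.py <<'E'
def proj(c,p):
    q=np.array(c['orientation']); f=210/np.tan(np.radians(c['vfov']/2))
    a=R.from_quat(q[[1,2,3,0]]).inv().apply(np.array(p)-c['origin']); return np.array([a[0]/a[2]*f+c['cx'],a[1]/a[2]*f+c['cy']])
H=np.array([.722,-.2555,.130]); Y=np.radians(13.5)
def grip(th,dx=0,dy=0,dz=0):  # th joint angle; offsets in grip frame (x to pivot)
    e=.25-th; o=np.array([-np.cos(Y),-np.sin(Y),0]); s=np.array([-np.sin(Y),np.cos(Y),0]); k=np.array([0,0,1])
    l=o*np.cos(e)+k*np.sin(e); n=-o*np.sin(e)+k*np.cos(e)
    return H+l*(.22-dx)+n*(.008+dz)+s*dy
E
python3 - <<'E'
from h import *
c=look('side'); o=monitor.get_obs(); p=o['eef_pos']
z=lambda q:tuple(int(x) for x in (q-[190,120])*32)
im=cv2.resize(c['img'][120:260,190:370,::-1],None,fx=4,fy=4,interpolation=2)
for th,col in ((.65,(0,0,255)),(.55,(0,255,0))):
    P=[grip(th,a,b) for a,b in((-.018,-.028),(.018,-.028),(.018,.028),(-.018,.028))]
    pts=np.array([(proj(c,x)-[190,120])*4 for x in P]).astype(int)
    cv2.polylines(im,[pts],True,col,1)
    cv2.line(im,tuple(((proj(c,H)-[190,120])*4).astype(int).tolist()),tuple(((proj(c,grip(th,0,0,-.008))-[190,120])*4).astype(int).tolist()),col,1)
cv2.circle(im,tuple(((proj(c,p)-[190,120])*4).astype(int).tolist()),3,(255,0,0),-1)
cv2.imwrite('pics/b4.png',im); print(p,grip(.65),grip(.55))
E
```

```text
[ 0.5265375 -0.3047999  0.0416726] [ 0.52193609 -0.3035311   0.05169645] [ 0.51533426 -0.30511605  0.07262825]
```

View pics/b4.png

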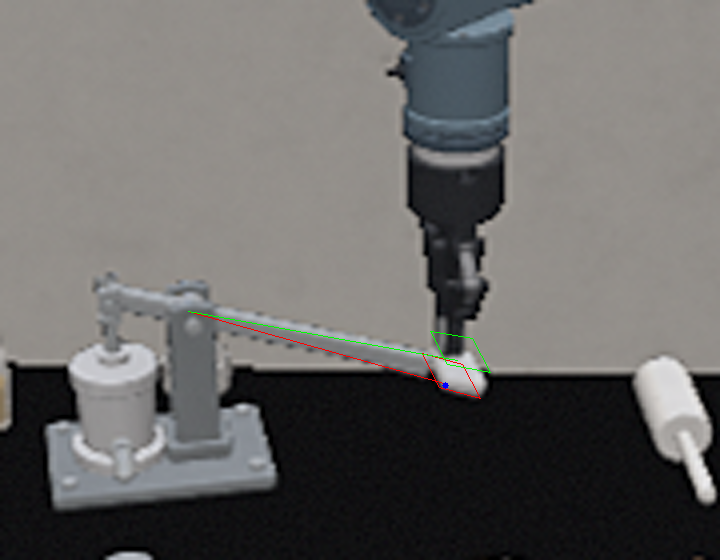

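The lever is about 10 mm short of the stop. In the pictures the visible fingertips end about 20 mm above the projected TCP, also before contact, so the reported TCP z can't be taken as the contact height. I'll keep going down in small steps until the force rises.

```bash
python3 -m pendant '[[[-2,0,-4,0,0],[0,0,0,0,0]]]'; python3 -m pendant '[[[0,0,-3,0,0],[0,0,0,0,0]]]'; python3 -m pendant '[[[0,0,-2,0,0],[0,0,0,0,0]]]'
```

```text
time_s: 6.38
eef_pos: [0.5262, -0.3054, 0.0385]
eef_rot: [0.002, -0.118, 0.993, -0.002]
wrist_force: [1.2, 2.3, 10.8]
opening: 0.0
time_s: 6.62
eef_pos: [0.5266, -0.3054, 0.0357]
eef_rot: [0.003, -0.118, 0.993, -0.002]
wrist_force: [2.2, 2.2, 11.2]
opening: -0.0
time_s: 6.88
eef_pos: [0.5268, -0.3056, 0.0339]
eef_rot: [0.003, -0.118, 0.993, -0.002]
wrist_force: [1.9, 2.4, 11.6]
opening: 0.001
```

```bash
python3 -m pendant '[[[0,0,-3,0,0],[0,0,0,0,0]]]'; python3 -m pendant '[[[0,0,-3,0,0],[0,0,0,0,0]]]'
python3 - <<'E'
from h import *
c=look('side'); o=monitor.get_obs(); p=o['eef_pos']
for d in spotter.tip_of('side','pump_grip')[:2]: print(d['confidence'],w(c,d['at']).round(4))
for th in (.55,.6,.65): print(th,grip(th).round(4))
print(o)
cv2.imwrite('pics/b5.png',cv2.resize(c['img'][160:240,270:350,::-1],None,fx=7,fy=7,interpolation=2))
E
```

```text
time_s: 7.12
eef_pos: [0.5269, -0.3058, 0.0309]
eef_rot: [0.003, -0.118, 0.993, -0.002]
wrist_force: [1.7, 2.9, 12.6]
opening: 0.004
time_s: 7.38
eef_pos: [0.527, -0.306, 0.028]
eef_rot: [0.003, -0.118, 0.993, -0.003]
wrist_force: [2.4, 2.0, 12.3]
opening: -0.001
0.76 [ 0.5253 -0.2999  0.0513]
0.55 [ 0.5153 -0.3051  0.0726]
0.6 [ 0.5184 -0.3044  0.0621]
0.65 [ 0.5219 -0.3035  0.0517]
{'time_s': 7.425, 'q': array([-7.21248169e-01,  4.53825918e-01,  1.64030039e+00,  1.30588154e-03,
        1.03960052e+00, -2.52993137e+00]), 'dq': array([-0.00080627, -0.00103745,  0.00109173, -0.00101535,  0.00048789,
       -0.0004859 ]), 'joint_efforts': array([-1.51611362e+00, -4.46884668e+01, -2.41678745e+01, -7.76591655e-01,
        1.39777972e-01,  7.91828614e-03]), 'eef_pos': array([ 0.52694926, -0.30595222,  0.02806791]), 'eef_rot': array([ 0.00304475, -0.11833602,  0.99296566, -0.00255257]), 'wrist_force': array([ 1.85587028,  2.29193057, 11.27923132]), 'torque': array([ 0.33883733, -0.40637519, -0.02695166]), 'opening': -0.0036396722194554014}
```

View pics/b5.png

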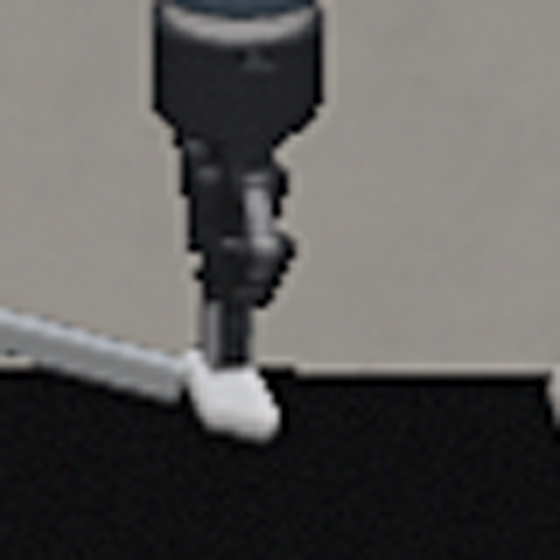

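```bash
python3 -m pendant '[[[0,0,-2,0,0],[0,0,0,0,0]]]'; python3 -m pendant '[[[0,0,-2,0,0],[0,0,0,0,0]]]';python3 -m pendant '[[[0,0,-2,0,0],[0,0,0,0,0]]]'
```

```text
time_s: 7.72
eef_pos: [0.5272, -0.306, 0.0265]
eef_rot: [0.003, -0.118, 0.993, -0.003]
wrist_force: [1.8, 2.6, 12.3]
opening: 0.001
time_s: 7.98
eef_pos: [0.5275, -0.3061, 0.0259]
eef_rot: [0.003, -0.118, 0.993, -0.003]
wrist_force: [-1.4, 4.8, 23.7]
opening: -0.001
time_s: 8.22
eef_pos: [0.5277, -0.3062, 0.0254]
eef_rot: [0.003, -0.119, 0.993, -0.003]
wrist_force: [-4.8, 7.7, 34.2]
opening: -0.002
```

Force climbs at TCP z≈26 mm, so that is the stop. Now release upward and check that the lever returns.

```bash
python3 -m pendant '[[[-1,0,30,0,0],[-2,0,45,0,0],[-2,-1,45,0,0],[0,0,45,0,0],[0,0,45,0,0],[0,0,4,0,0],[0,0,0,0,0],[0,0,0,0,0]]]'
python3 - <<'E'
from h import *
c=look('side','s6.png')
for d in spotter.tip_of('side','pump_grip')[:2]: print(d['confidence'],w(c,d['at']).round(4))
print(monitor.get_obs()['eef_pos'])
E
```

```text
time_s: 9.22
eef_pos: [0.5179, -0.3047, 0.2304]
eef_rot: [-0.001, -0.118, 0.993, 0.001]
wrist_force: [0.3, 0.5, -0.8]
opening: 0.001
0.8 [ 0.5206 -0.3015  0.1879]
[ 0.5179864  -0.30486882  0.23047194]
```

Lever is back up. Stroke 2.

```bash
python3 -m pendant '[[[0,0,-40,0,0],[0,0,-30,0,0],[-3,-1,-30,0,0],[-1,0,-30,0,0],[1,0,-30,0,0],[3,1,-25,0,0],[3,0,-15,0,0],[0,0,0,0,0]]]'
python3 -m pendant '[[[0,0,-6,0,0],[0,0,-4,0,0],[0,0,0,0,0]]]'
```

```text
time_s: 10.32
eef_pos: [0.5226, -0.3053, 0.0321]
eef_rot: [0.001, -0.118, 0.993, 0.0]
wrist_force: [-0.6, 1.7, 9.9]
opening: 0.001
time_s: 10.7
eef_pos: [0.5237, -0.3059, 0.0248]
eef_rot: [0.002, -0.118, 0.993, -0.001]
wrist_force: [-1.2, 4.8, 18.6]
opening: -0.001
```

```bash
python3 -m pendant '[[[0,0,-3,0,0],[0,0,0,0,0]]]'
python3 -m pendant '[[[0,0,33,0,0],[-1,0,45,0,0],[-2,0,45,0,0],[0,0,45,0,0],[0,0,45,0,0],[0,0,0,0,0],[0,0,0,0,0],[0,0,0,0,0]]]'
python3 - <<'E'
from h import *
c=look('side','s7.png')
for d in spotter.tip_of('side','pump_grip')[:2]: print(d['confidence'],w(c,d['at']).round(4))
E
python3 -m pendant '[[[0,0,-40,0,0],[0,0,-30,0,0],[-3,-1,-30,0,0],[-1,0,-30,0,0],[1,0,-30,0,0],[3,1,-25,0,0],[3,0,-15,0,0],[0,0,-8,0,0]]]'
python3 -m pendant '[[[0,0,-5,0,0],[0,0,-2,0,0],[0,0,0,0,0]]]'
```

```text
time_s: 10.95
eef_pos: [0.5241, -0.306, 0.024]
eef_rot: [0.002, -0.118, 0.993, -0.001]
wrist_force: [-7.5, 9.6, 32.5]
opening: 0.002
time_s: 11.95
eef_pos: [0.5178, -0.3047, 0.2299]
eef_rot: [-0.001, -0.118, 0.993, 0.001]
wrist_force: [0.3, 0.1, 0.1]
opening: 0.001
0.75 [ 0.5199 -0.3028  0.1926]
time_s: 13.05
eef_pos: [0.5237, -0.3058, 0.0251]
eef_rot: [0.002, -0.118, 0.993, -0.001]
wrist_force: [3.0, 3.1, 14.0]
opening: 0.0
time_s: 13.42
eef_pos: [0.5244, -0.3061, 0.0235]
eef_rot: [0.002, -0.119, 0.993, -0.001]
wrist_force: [-10.2, 11.2, 43.5]
opening: -0.002
```

Third stroke is on the stop. Release, do a fourth for margin, then lift clear.

```bash
python3 -m pendant '[[[0,0,35,0,0],[-1,0,45,0,0],[-2,0,45,0,0],[0,0,45,0,0],[0,0,45,0,0],[0,0,0,0,0],[0,0,0,0,0],[0,0,0,0,0]]]'
python3 -c "
from h import *
c=look('side')
for d in spotter.tip_of('side','pump_grip')[:1]: print(d['confidence'],w(c,d['at']).round(4))"
python3 -m pendant '[[[0,0,-40,0,0],[0,0,-30,0,0],[-3,-1,-30,0,0],[-1,0,-30,0,0],[1,0,-30,0,0],[3,1,-25,0,0],[3,0,-15,0,0],[0,0,-8,0,0]]]'
python3 -m pendant '[[[0,0,-5,0,0],[0,0,-2,0,0],[0,0,0,0,0]]]'
python3 -m pendant '[[[0,0,35,0,0],[-1,0,45,0,0],[-2,0,45,0,0],[0,0,45,0,0],[0,0,45,0,0],[-20,0,40,0,0],[-20,0,20,0,0],[0,0,0,0,0]]]'
python3 -m pendant '[[[0,0,0,0,0],[0,0,0,0,0],[0,0,0,0,0],[0,0,0,0,0]]]'
python3 - <<'E'
from h import *
c=look('side','end.png')
for t in ('pump_grip',):
    for d in spotter.tip_of('side',t)[:1]: print(t,d['confidence'],w(c,d['at']).round(4))
for d in spotter.recognise('side','press_lever')[:1]: print('press',w(c,d['at']).round(4))
a=cv2.imread('pics/side1.png').astype(int); print('ball-region diff',np.abs(a[250:340,200:340]-c['img'][250:340,200:340,::-1]).mean())
E
```

```text
time_s: 14.42
eef_pos: [0.5178, -0.3047, 0.23]
eef_rot: [-0.001, -0.118, 0.993, 0.001]
wrist_force: [0.8, 0.3, 0.2]
opening: 0.001
0.73 [ 0.522  -0.3058  0.1905]
time_s: 15.52
eef_pos: [0.5237, -0.3058, 0.0251]
eef_rot: [0.002, -0.118, 0.993, -0.001]
wrist_force: [2.5, 3.4, 13.6]
opening: 0.002
time_s: 15.9
eef_pos: [0.5244, -0.3061, 0.0235]
eef_rot: [0.002, -0.119, 0.993, -0.001]
wrist_force: [-9.6, 12.6, 43.0]
opening: -0.002
time_s: 16.9
eef_pos: [0.4786, -0.3061, 0.2937]
eef_rot: [0.001, -0.118, 0.993, -0.001]
wrist_force: [-0.1, -0.0, -0.8]
opening: -0.001
time_s: 17.4
eef_pos: [0.4787, -0.3053, 0.2916]
eef_rot: [-0.0, -0.118, 0.993, 0.0]
wrist_force: [-0.4, 0.5, 0.2]
opening: 0.003
pump_grip 0.89 [ 0.5211 -0.3034  0.1915]
press [0.5995 0.2202 0.1878]
ball-region diff 2.9012169312169314
```

View pics/end.png

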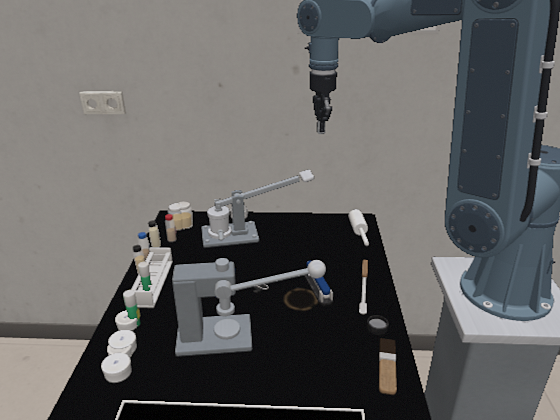

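The pump lever is up (grip at about 307,175), the press lever is unmoved (ball at about 316,269), and the gripper is clear. Handing in.

```bash
python3 -c "
from bench import order
print(order.hand_in())"
```

```text
the job is handed in; nothing more can be done
None
```

I primed the pump with four full strokes, pushing the grip down with the shut fingers, and left the lever up with the gripper clear. I handed in at about 17.5 s.

- **Down to the stop:** on every stroke the wrist force climbed steeply to 32–44 N at the bottom, against about 12 N just before the stop on the first stroke.
- **Back up:** after every release the side camera put the grip at 188–193 mm; it should be 192 mm when up. The last check read 191.5 mm.
- **Press:** its lever measured the same before and after to within 1.5 mm, and the robot did not touch it.
- **Readings that disagreed:** at the stop the reported TCP height was about 25 mm, while the grip should be at 52 mm there. In the pictures the visible fingertips ended about 20 mm above the projected TCP, also before contact. I did not find the cause, so I judged the stop by force and camera instead.
- **Slow first stroke:** I crept down the last part in small steps with pauses, so it took about 4 s. The other three were brisk.

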